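# Clear the tile cutter's bed and hold its fence's index plunger open

## Robot

A 6-joint arm with a two-finger parallel gripper is mounted at the origin on the work surface. World frame = base frame: x ahead of the robot, y to its left, z up, the work surface at z = 0. Lengths are in m, angles in rad, forces in N, time in s.
With the tool pointing down it reaches from about 0.375 to 0.9 m from the base axis. Payload 3.1 kg.
Tool frame: the origin (TCP) lies at the very end of the fingers, on their centre line; the grasp point (between the pads) lies 19 mm behind it (hold_point_z is the distance from the TCP to the grasp point, in m); x points along the fingers, y is the direction in which the jaws open and shut, and the axes are right-handed (so a half turn about x gives the same grasp; the last joint's range is limited). The gripper opens to 87 mm and grips with 3 to 60 N. Pads are 19 mm wide; open, the fingers measure 117 mm over their backs; the gripper's body (75 mm by 190 mm) begins 51 mm behind the grasp point.
Start: joints at [-1.486, 0.527, 1.433, -0, 1.181, -0.178], TCP at [0.163, -0.603, 0.223] pointing down, gripper open.
Joint ranges: [-3.08, 3.08], [-0.75, 2.2], [0.22, 2.44], [-1.43, 4.57], [0, 2.65], [-2.85, 2.85]. Speed limits (rad/s): [2.79, 2.79, 3.14, 3.14, 3.14, 3.14].

## Interface

Orientations are given as a unit quaternion [x, y, z, w].
In Python, from rig import * gives the robot as it stands.
- The arm moves only by the tool send_rows, never from a script. Its argument "steps" is a list that holds one entry, the list of rows, each a list of 6 numbers: the shift along the tool's x, y, z in cm, then the turn, a rotation vector about the tool's x, y, z in units of 6 degrees (1.0 is 6 degrees). In form: [[[x, y, z, wx, wy, wz], ...]]. A call has 1 to 8 rows; each row shifts and turns the pose as measured when the row begins, along the tool's axes as they then stand; what a row does not reach is not made up. A row lasts 1/12 s, in which the tool goes at most 41.7 mm and 7.16 degrees, less where a joint would pass 70% of its speed; a pose out of reach is approached as far as the arm can. A call is refused whole if a number of a shift passes 4.17 or a number of a turn 1, either way. A call with a gripper value outside its range is refused whole. "gripper" is the closure, from 0 (fully open) to 1 (shut), set as the call begins (left out, the last holds). The fingers move at their own pace and stop on an object; "force" is the grip in N (left out, the last holds). Time passes only in rows, so rows that do not move let the fingers close. It gives the time, the measured TCP pose, the force and the opening at its end, in the units of the state.
- get_obs(): the state, without advancing time (a new reading comes with each control period).
- camera(name): name is "scene" or "top" or "wrist"; returns (picture, depth): 420x560x3 uint8, red, green, blue; 420x560 float32, m along the optical axis (not along the pixel's ray), 0 where there is no reading.
- camera_params(name): a dict with "intrinsics" (3x3 intrinsics, pixels), "D" ([k1, k2, p1, p2, k3] as OpenCV has them; the pictures are not rectified), "position" and "attitude" of the camera in the world; the wrist camera has in their place "T_tool_cam" (4x4, takes a point from camera to tool coordinates, whose origin is the TCP and whose axes are the tool frame's). Camera axes: x right, y down, z forward; pixel columns grow to the right and rows downward; lengths in m; the calibration is good to about 2 mm. A picture is of the moment at which its call begins: read the wrist's pose just before it. camera_params takes no time and is no camera call.
- hand_in(): hands the job in, once; it reports no verdict.
The state is a dict: "time": time; "q": joint angles; "joint_velocities": joint speeds; "joint_torque": joint torques, N m; "position": TCP position; "tool_rot": TCP orientation; "ft_force": force on the tool from outside, world axes, zero at the start; "moment": the same for the moment, N m; "grip_width": finger opening in m.
Only numpy, scipy, OpenCV 4.12 (cv2) and the standard library are available. Lean on these libraries where they do the work, as an engineer would, in place of code of your own. Each camera call takes 0.05 s, during which the arm holds its last target.

## Task

A workmate wants to swing the tile cutter's fence round to another angle: first put the two broken tile offcuts (white and green) lying on the cutter's bed into the grey waste tub, leaving everything else where it lies. Then take the black knob of the fence's spring-loaded index plunger, pull it straight up as far as it will go, and finish while still holding it there, so that its pin stays clear of the hole.

Things in the scene. Friction and masses are not known exactly. Their poses are not given: they have to be found in the camera images.
- cutter: Rail tile cutter bolted to the table: red base 340 (its x) by 520 (its y), flat dark rubber bed 38 above the table. Origin at table level under the middle of the bed; x points away from the robot, y along the rails towards the fence end. The near wing of the bed, x = -166..-16, is open from above.
- rail_mid (a point): Point on the cutter midway between its two chrome rails, 100 above the table, at mid length. The rails run along the cutter's y over x = -27..27, tops 108 above the table, between red end posts (70 wide, 120 high) at y = -242 and 242.
- carriage (a point): Middle of the cutter's scoring carriage, parked at the end away from the fence (cutter x = 0, y = -172), 68 by 70, its top 140 above the table; its handle slants up from it along the centre line to y = -340, 215 above the table. It does not move.
- fence_mid (a point): Middle of the fence's top edge, 57 above the table: an aluminium straightedge 308 long (cutter x = -154..154), 12 thick, across the bed at y = 182. The plunger's pin locks it; with the pin out it turns stiffly (about 4 N sideways at the knob).
- plunger_knob (a point): Centre, half-way up, of the plunger's round black knob (orange dot on top): 30 diameter, 18 high, axis vertical; at rest its top is 103, its underside 85 above the table. On the near part of the fence, at x = -125, y = 215 in the cutter's frame. Below it: neck 19 diameter, threaded sleeve 21 diameter (to 77 above the table), 40 x 50 lug, top 52 above the table.
- plunger (a joint): How far the plunger is pulled up, m: 0 = pin seated, 0.015 = fully up, on its stop. The spring pulls it back down: 3.6 N at 0, 8 N at 0.015; it has no catch and drops back if let go. The pin is clear of the bed above 0.011.
- plunger_pin_tip (a point): Lower end of the plunger's 10 diameter pin; at rest 11 below the bed surface, in its hole.
- seat_hole (a point): Mouth of the hole the pin sits in, level with the bed surface, z up.
- offcut_white_center (a point): White-glazed tile offcut with clay-coloured edges, lying flat on the near wing of the cutter's bed (either one may lie nearer the fence); 74 long along its x, 34 wide along its y, 10 thick, one end (+x) broken and narrower; about 55 g. This point is the middle, half-way up, of its full-width part (59 long, straight parallel sides 34 apart): grip it here across y.
- offcut_green_center (a point): Green-glazed tile offcut with clay-coloured edges, lying flat on the near wing of the cutter's bed (either one may lie nearer the fence); 60 long along its x, 42 wide along its y, 10 thick, one end (+x) broken and narrower; about 55 g. This point is the middle, half-way up, of its full-width part (48 long, straight parallel sides 42 apart): grip it here across y.
- offcut_white: The same white offcut: origin at the centre of its underside, axes as above.
- offcut_green: The same green offcut: origin at the centre of its underside, axes as above.
- tub: Grey open waste tub that does not move, at the right of the cutter, 300 (its x) by 230 (its y), 110 high, walls and floor 5, a few old blue and clay-coloured offcuts on its floor up to 14 high; origin at table level under its centre.
- blue_tile: Whole blue tile, 98 x 98 x 10, flat on the far wing of the cutter's bed; origin at the centre of its underside. Leave it.
- pencil: Flat red carpenter's pencil, 112 x 13 x 7, on the far wing of the bed; origin near its middle. Leave it.
- tile_stack: Stack of five white tiles, 148 x 148 x 51, on the table to the left; origin at the centre of its underside. Leave it.
- nippers: Tile nippers with red handles, 200 long, 80 wide, 18 high, on the table between the robot and the cutter; origin near mid length, on the table. Leave it.
- grout_float: Green grout float with a wooden handle, 240 x 95 x 70 high, on the table to the left; origin at the centre of its underside. Leave it.
- sealer_jar: Clear jar with a white lid, 84 across, 110 high, on the table behind the tub; origin at the centre of its underside. Leave it.
Things that resemble listed ones, but are neither listed nor needed, are in the scene too. Leave any purple look-alike of the offcut_green alone.

How it is judged:
By the outcome, as a careful person would: the job done as asked, in the order asked, and still so for the second after the job is handed in, while the arm keeps its last pose, push and grip.
It also fails if it takes over 69 s, if anything falls off the work surface, if the arm or the gripper's body presses on something with over 40 N, if the wrist force passes 120 N, or if a joint passes its speed limit or range.

## Working session

There is one attempt and no reset: what is moved stays moved. The work goes in short steps, Python scripts to look and compute and a tool call to move; the robot and the scene stay as the last step left them, time stands still between calls to the robot, and variables do not carry over. Pictures are saved under pics/ and viewed, and the job is handed in when it is done.

Besides the shell and the picture viewer there is one more tool, called after "Call:" by a JSON object that holds its "name" and its "arguments", one argument or row to a line. send_rows: Moves the arm, as the interface text tells. Its arguments: {"type":"object","properties":{"steps":{"type":"array"},"gripper":{"type":"number"},"force":{"type":"number"}},"required":["steps"]}

```bash
ls; mkdir -p pics
python3 - <<'E'
from rig import *
import cv2,numpy as np
print(get_obs())
for n in("scene","top"):
    p,d=camera(n); cv2.imwrite(f"pics/{n}0.png",p[:,:,::-1]); np.savez(f"pics/{n}0.npz",p=p,d=d)
    print(n,camera_params(n))
print(camera_params("wrist"))
E
```

```text
pics
{'time': 0.0, 'q': array([-1.48549767e+00,  5.28479688e-01,  1.43386777e+00, -4.17885071e-05,
        1.18138282e+00, -1.78470064e-01]), 'joint_velocities': array([ 2.21114652e-03,  6.22253248e-04,  2.19752613e-03,  7.50014150e-05,
       -5.02655514e-04, -1.03276767e-03]), 'joint_torque': array([ 6.58626486e-04, -4.40039062e+01, -1.76591384e+01,  6.33283379e-02,
        5.81624871e-02, -1.61938547e-04]), 'position': array([ 0.16292363, -0.60265207,  0.2215743 ]), 'tool_rot': array([ 0.70098657,  0.09374732, -0.70094348,  0.09223616]), 'ft_force': array([ 1.05218746, -0.13118773,  0.09738967]), 'moment': array([-0.01950891, -0.00992471,  0.02661202]), 'grip_width': 0.08687118646694694}
scene {'intrinsics': array([[447.50700694,   0.        , 274.7964408 ],
       [  0.        , 447.50700694, 209.23836873],
       [  0.        ,   0.        ,   1.        ]]), 'D': array([0.02122768, 0.        , 0.        , 0.        , 0.        ]), 'position': array([ 0.89370869, -0.55890282,  1.23055329]), 'attitude': array([ 0.91887589,  0.28062951, -0.07536388, -0.26689786])}
top {'intrinsics'
[... 265 characters left out ...]
449155 , 1.2362654 ]), 'attitude': array([ 0.71226949, -0.70096574,  0.0244223 , -0.02688405])}
{'intrinsics': array([[336.36045974,   0.        , 275.5312194 ],
       [  0.        , 336.36045974, 213.83032024],
       [  0.        ,   0.        ,   1.        ]]), 'D': array([-0.05271814,  0.        ,  0.        ,  0.        ,  0.        ]), 'T_tool_cam': array([[ 9.01403894e-04, -2.85960334e-01,  9.58241032e-01,
        -1.62635934e-01],
       [ 9.99998717e-01,  1.52629767e-03, -4.85203754e-04,
        -1.53329266e-04],
       [-1.32381203e-03,  9.58240240e-01,  2.85961343e-01,
        -7.89724376e-02],
       [ 0.00000000e+00,  0.00000000e+00,  0.00000000e+00,
         1.00000000e+00]])}
```

View pics/top0.png

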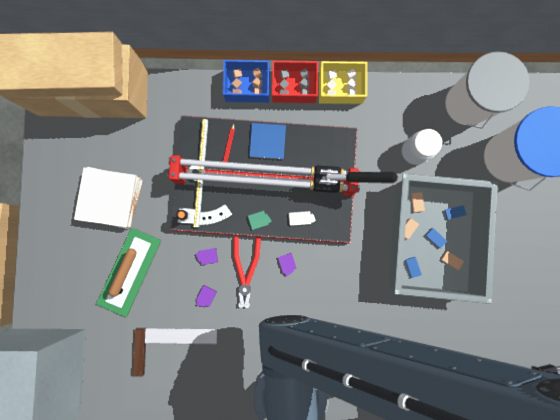

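View pics/scene0.png

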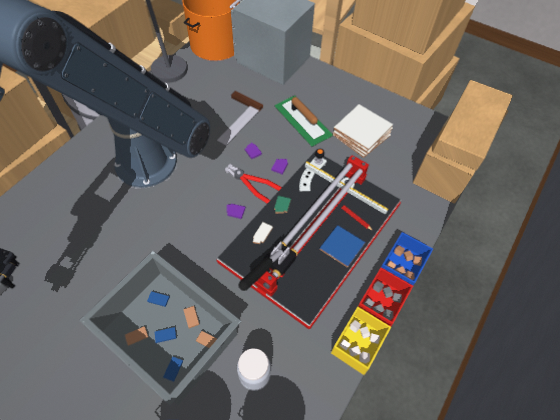

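The top view shows green at about (260,220), white at (301,218), the knob's orange dot at (181,214) and the tub around (446,238). The purple look-alikes are on the table.

```bash
cat > h.py <<'E'
from rig import *
import cv2,numpy as np
from scipy.spatial.transform import Rotation as R
def campose(n,obs=None):
    P=camera_params(n)
    if n=="wrist":
        T=np.eye(4);T[:3,:3]=R.from_quat(obs["tool_rot"]).as_matrix();T[:3,3]=obs["position"]
        T=T@P["T_tool_cam"];return P,T[:3,:3],T[:3,3]
    return P,R.from_quat(P["attitude"]).as_matrix(),np.array(P["position"])
def cast(n,px,z,obs=None):
    P,M,t=campose(n,obs)
    u=cv2.undistortPoints(np.array(px,float).reshape(-1,1,2),P["intrinsics"],P["D"]).reshape(-1,2)
    d=np.c_[u,np.ones(len(u))]@M.T
    return t+d*((z-t[2])/d[:,2])[:,None]
def big(mask,near=None):
    cs,_=cv2.findContours(mask.astype(np.uint8),cv2.RETR_EXTERNAL,cv2.CHAIN_APPROX_NONE)
    return sorted(cs,key=cv2.contourArea,reverse=True)
def proj(n,pts,obs=None):
    P,M,t=campose(n,obs)
    rv,_=cv2.Rodrigues(M.T);return cv2.projectPoints(np.array(pts,float).reshape(-1,3),rv,-M.T@t,P["intrinsics"],P["D"])[0].reshape(-1,2)
E
python3 - <<'E'
from h import *
rois={"top":dict(g=(240,205,280,235),w=(283,205,320,232),o=(170,205,192,225)),"scene":dict(g=(270,192,296,218),w=(250,218,276,248),o=(310,143,332,165))}
for n in rois:
    p=np.load(f"pics/{n}0.npz")["p"];hsv=cv2.cvtColor(p,cv2.COLOR_RGB2HSV)
    H,S,V=[hsv[:,:,i].astype(int) for i in range(3)]
    ms=dict(g=(H>55)&(H<95)&(S>70),w=(S<45)&(V>150),o=(H<18)&(S>120)&(V>120))
    for k,(a,b,c,d) in rois[n].items():
        m=np.zeros(H.shape,bool);m[b:d,a:c]=ms[k][b:d,a:c]
        ct=big(m)[0].reshape(-1,2)
        z=.103 if k=='o' else .048
        w=cast(n,ct,z)
        (cx,cy),(sx,sy),an=cv2.minAreaRect((w[:,:2]*1000).astype(np.float32))
        print(n,k,len(ct),m.sum(),"rect c",cx,cy,"size",sx,sy,"ang",an,"pxc",ct.mean(0))
# cutter corners
hs=cv2.cvtColor(np.load("pics/top0.npz")["p"],cv2.COLOR_RGB2HSV)
im=np.load("pics/top0.npz")["p"]
for nm,(a,b,c,d) in dict(cut=(160,105,400,250),tub=(380,165,510,310)).items():
    cv2.imwrite(f"pics/{nm}.png",cv2.resize(im[b:d,a:c,::-1],None,fx=3.2,fy=3.2,interpolation=cv2.INTER_CUBIC))
E
```

```text
top g 60 298 rect c 499.1759338378906 97.32518005371094 size 43.83912658691406 61.079463958740234 ang 17.617874145507812 pxc [258.68333333 219.9       ]
top w 67 317 rect c 505.4207763671875 -22.667171478271484 size 37.032379150390625 73.74201965332031 ang 5.010101795196533 pxc [300.94029851 217.82089552]
top o 19 43 rect c 507.34521484375 307.5873718261719 size 16.4444522857666 16.184946060180664 ang 1.8473886251449585 pxc [180.84210526 214.15789474]
scene g 50 205 rect c 497.3431396484375 96.74501037597656 size 44.66210174560547 58.65422058105469 ang 17.38250732421875 pxc [281.82 203.18]
scene w 53 234 rect c 504.8302001953125 -25.18264389038086 size 35.52363204956055 72.8342514038086 ang 5.546502113342285 pxc [261.64150943 232.64150943]
scene o 13 23 rect c 505.4775085449219 305.6651916503906 size 16.517770767211914 16.70166778564453 ang 34.27046585083008 pxc [319.76923077 150.84615385]
```

```bash
ls pics
```

```text
cut.png
scene0.npz
scene0.png
top0.npz
top0.png
tub.png
```

View pics/cut.png

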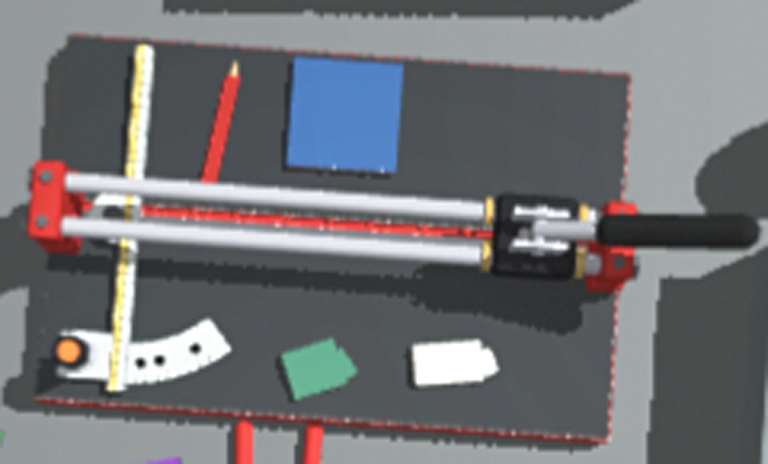

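View pics/tub.png

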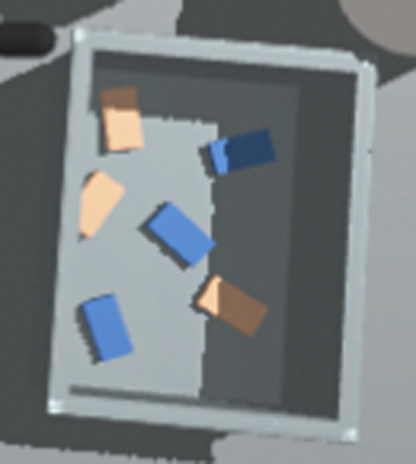

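Both views agree within 2.5 mm, and the sizes match (about 74x36, 61x44). Next I'll measure the cutter axis and the tub, and work out the clearances.

Run:
```python
from h import *
def c(px,o): return np.array(px,float)/3.2+np.array(o)
bed=c([(72,37),(630,73),(607,440),(38,400)],(160,105))
b=cast("top",bed,.038); print("bed",b.round(4)*1)
ctr=b.mean(0); yax=(b[0]-b[1])+(b[3]-b[2]); print("ctr",ctr,"len",[np.linalg.norm(b[i]-b[(i+1)%4]).round(3) for i in range(4)],"yaw deg",np.degrees(np.arctan2(-yax[0],yax[1])))
# rails centre line at z=.1
rl=cast("top",c([(70,180),(70,225),(485,207),(485,254)],(160,105)),.104);print("rails",rl.round(4))
tub=cast("top",c([(85,38),(365,70),(345,430),(62,403)],(380,165)),.110);print("tub",tub.round(4),tub.mean(0))
# knob-based cutter frame: yaw th, origin from knob & ctr
th=np.arctan2(-yax[0],yax[1]);Rz=np.array([[np.cos(th),-np.sin(th)],[np.sin(th),np.cos(th)]])
for nm,w in dict(white=(.5044,-.0164),green=(.4965,.1027),knob=(.5064,.3066)).items(): print(nm,((np.array(w)-ctr[:2])@Rz*1000).round(1))
o=get_obs();print(R.from_quat(o["tool_rot"]).as_matrix().round(3))
```

```text
bed [[ 0.7948  0.3271  0.038 ]
 [ 0.7695 -0.1793  0.038 ]
 [ 0.4377 -0.16    0.038 ]
 [ 0.4651  0.3471  0.038 ]]
ctr [0.61678693 0.08369803 0.038     ] len [np.float64(0.507), np.float64(0.332), np.float64(0.508), np.float64(0.33)] yaw deg -2.978625410360476
rails [[ 0.6514  0.3095  0.104 ]
 [ 0.6127  0.3084  0.104 ]
 [ 0.6339 -0.0443  0.104 ]
 [ 0.5936 -0.0448  0.104 ]]
tub [[ 0.6169 -0.2999  0.11  ]
 [ 0.593  -0.5314  0.11  ]
 [ 0.2957 -0.5082  0.11  ]
 [ 0.3125 -0.2787  0.11  ]] [ 0.45453847 -0.40453438  0.11      ]
white [-107.  -105.8]
green [-121.1   12.7]
knob [-121.8  216.9]
[[-0.     0.261 -0.965]
 [ 0.002 -0.965 -0.261]
 [-1.    -0.002 -0.   ]]
```

```bash
cat > plan.py <<'E'
import sys
from h import *
x,y,z,yaw,n=[float(a) for a in sys.argv[1:6]];n=int(n)
o=get_obs();p=o["position"];R0=R.from_quat(o["tool_rot"])
a=np.radians(yaw);yv=np.array([np.cos(a),np.sin(a),0]);xv=np.array([0,0,-1.]);
Rg=R.from_matrix(np.c_[xv,yv,np.cross(xv,yv)])
rv=(R0.inv()*Rg).as_rotvec()
d=np.array([x,y,z])-p
print("t",round(o["time"],2),"p",p.round(4),"F",o["ft_force"].round(1),"gw",round(o["grip_width"],4),"dist",np.linalg.norm(d).round(4),"turn",np.degrees(rv).round(1),"q",o["q"].round(2))
Rc=R0
for i in range(n):
    s=Rc.inv().apply(d/n)*100
    print([round(float(v),2)+0. for v in list(s)+list(np.degrees(rv/n)/6)],end=",\n" if i<n-1 else "\n")
    Rc=Rc*R.from_rotvec(rv/n)
E
python3 plan.py 0.4837 -0.0084 0.2 5 20
```

```text
t 0.1 p [ 0.1629 -0.6027  0.2217] F [-0.8 -0.  -0.4] gw 0.087 dist 0.6757 turn [-79.9  -0.1   0.1] q [-1.49  0.53  1.43 -0.    1.18 -0.18]
[0.11, -2.45, -2.32, -0.67, 0.0, 0.0],
[0.11, -2.28, -2.49, -0.67, 0.0, 0.0],
[0.11, -2.1, -2.64, -0.67, 0.0, 0.0],
[0.11, -1.91, -2.78, -0.67, 0.0, 0.0],
[0.11, -1.72, -2.91, -0.67, 0.0, 0.0],
[0.11, -1.51, -3.02, -0.67, 0.0, 0.0],
[0.11, -1.3, -3.12, -0.67, 0.0, 0.0],
[0.11, -1.08, -3.2, -0.67, 0.0, 0.0],
[0.11, -0.85, -3.27, -0.67, 0.0, 0.0],
[0.11, -0.62, -3.32, -0.67, 0.0, 0.0],
[0.11, -0.39, -3.35, -0.67, 0.0, 0.0],
[0.11, -0.15, -3.37, -0.67, 0.0, 0.0],
[0.11, 0.08, -3.38, -0.67, 0.0, 0.0],
[0.11, 0.32, -3.36, -0.67, 0.0, 0.0],
[0.11, 0.55, -3.33, -0.67, 0.0, 0.0],
[0.11, 0.78, -3.29, -0.67, 0.0, 0.0],
[0.11, 1.01, -3.22, -0.67, 0.0, 0.0],
[0.11, 1.23, -3.14, -0.67, 0.0, 0.0],
[0.11, 1.45, -3.05, -0.67, 0.0, 0.0],
[0.11, 1.66, -2.94, -0.67, 0.0, 0.0]
```

Call:
{"name": "send_rows", "arguments": {
  "steps": [
    [[0.1,-2.5,-2.3,-0.67,0,0],[0.1,-2.3,-2.5,-0.67,0,0],[0.1,-2.1,-2.6,-0.67,0,0],[0.1,-1.9,-2.8,-0.67,0,0],[0.1,-1.7,-2.9,-0.67,0,0],[0.1,-1.5,-3.0,-0.67,0,0],[0.1,-1.3,-3.1,-0.67,0,0],[0.1,-1.1,-3.2,-0.67,0,0]]
  ],
  "gripper": 0.2,
  "force": 30
}}

```text
time: 0.77
position: [0.288, -0.3608, 0.2092]
tool_rot: [-0.645, -0.288, 0.646, -0.288]
ft_force: [0.2, -0.5, -0.4]
grip_width: 0.0698
```

```bash
python3 plan.py 0.4837 -0.0084 0.2 5 12
```

```text
t 0.77 p [ 0.288  -0.3608  0.2092] F [ 0.2 -0.5 -0.4] gw 0.0698 dist 0.4032 turn [-46.9   0.1   0.1] q [-1.14  0.33  1.84 -0.    0.97 -0.41]
[0.07, -0.75, -3.28, -0.65, 0.0, 0.0],
[0.07, -0.52, -3.32, -0.65, 0.0, 0.0],
[0.07, -0.3, -3.35, -0.65, 0.0, 0.0],
[0.07, -0.07, -3.36, -0.65, 0.0, 0.0],
[0.07, 0.16, -3.36, -0.65, 0.0, 0.0],
[0.07, 0.39, -3.34, -0.65, 0.0, 0.0],
[0.07, 0.62, -3.3, -0.65, 0.0, 0.0],
[0.07, 0.84, -3.25, -0.65, 0.0, 0.0],
[0.07, 1.06, -3.19, -0.65, 0.0, 0.0],
[0.08, 1.28, -3.11, -0.65, 0.0, 0.0],
[0.08, 1.48, -3.01, -0.65, 0.0, 0.0],
[0.08, 1.69, -2.91, -0.65, 0.0, 0.0]
```

Tracking is good. Carrying on.

Call:
{"name": "send_rows", "arguments": {
  "steps": [
    [[0.05,-0.75,-3.3,-0.65,0,0],[0.05,-0.5,-3.3,-0.65,0,0],[0.05,-0.3,-3.4,-0.65,0,0],[0.05,-0.1,-3.4,-0.65,0,0],[0.05,0.2,-3.4,-0.65,0,0],[0.05,0.4,-3.3,-0.65,0,0],[0.05,0.6,-3.3,-0.65,0,0],[0.05,0.8,-3.3,-0.65,0,0]]
  ]
}}

```text
time: 1.43
position: [0.4189, -0.109, 0.2038]
tool_rot: [-0.539, -0.46, 0.539, -0.456]
ft_force: [0.9, -0.9, -0.1]
grip_width: 0.0697
```

```bash
python3 plan.py 0.4837 -0.0084 0.2 5 5
```

```text
t 1.43 p [ 0.4189 -0.109   0.2038] F [ 0.9 -0.9 -0.1] gw 0.0697 dist 0.1198 turn [-14.3  -0.2   0.2] q [-0.51  0.3   1.91  0.    0.93 -0.35]
[0.08, 0.95, -2.2, -0.48, -0.01, 0.01],
[0.08, 1.06, -2.14, -0.48, -0.01, 0.01],
[0.08, 1.17, -2.09, -0.48, -0.01, 0.01],
[0.08, 1.27, -2.03, -0.48, -0.01, 0.01],
[0.07, 1.37, -1.96, -0.48, -0.01, 0.01]
```

Call:
{"name": "send_rows", "arguments": {
  "steps": [
    [[0.1,1.0,-2.2,-0.48,0,0],[0.1,1.1,-2.2,-0.48,0,0],[0.1,1.2,-2.1,-0.48,0,0],[0.1,1.3,-2.1,-0.48,0,0],[0.1,1.4,-2.0,-0.48,0,0],[0,0,0,0,0,0]]
  ]
}}

```text
time: 1.93
position: [0.4874, 0.0061, 0.1975]
tool_rot: [0.471, 0.53, -0.471, 0.524]
ft_force: [-0.9, 0.8, -0.3]
grip_width: 0.0694
```

Run:
```python
from h import *
o=get_obs();p,d=camera("wrist");cv2.imwrite("pics/w1.png",p[:,:,::-1]);np.savez("pics/w1.npz",p=p,d=d,pos=o["position"],tool_rot=o["tool_rot"])
print(o["time"],o["position"])
g=dict(white=(.5044,-.0164,.048),green=(.4965,.1027,.048),knob=(.5064,.3066,.103))
for k,v in g.items(): print(k,proj("wrist",v,o))
```

```text
1.9333 [0.48738999 0.00610447 0.19751268]
white [[290.5574899  224.89369936]]
green [[298.50486819  96.54046715]]
knob [[ 359.19747755 -231.60422365]]
```

View pics/w1.png

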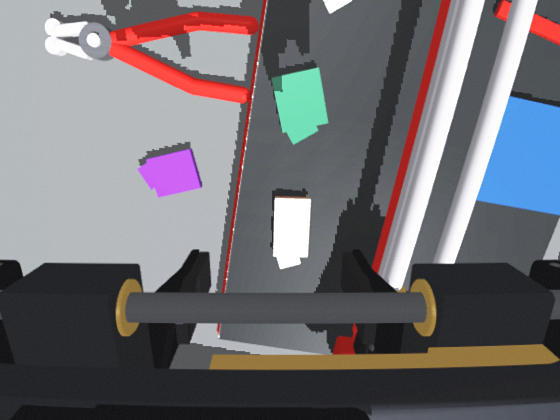

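The wrist view shows white at (291,228) and green at (300,100), which matches my projections to within about 3 px. I'll refine from this view.

Run:
```python
from h import *
f=np.load("pics/w1.npz");o=dict(position=f["pos"],tool_rot=f["tool_rot"]);p=f["p"]
hsv=cv2.cvtColor(p,cv2.COLOR_RGB2HSV).astype(int);H,S,V=[hsv[:,:,i] for i in range(3)]
for k,m,(a,b,c,d),L in(("g",(H>55)&(H<95)&(S>70),(265,60,335,150),6),("w",(S<30)&(V>200),(265,185,320,275),7.5)):
    M=np.zeros(H.shape,bool);M[b:d,a:c]=m[b:d,a:c]
    w=cast("wrist",big(M)[0].reshape(-1,2),.048,o)
    r=cv2.minAreaRect((w[:,:2]*1000).astype(np.float32))
    (cx,cy),(sx,sy),an=r
    t=np.radians(an); e=np.array([np.cos(t),np.sin(t)]) if sx>sy else np.array([-np.sin(t),np.cos(t)])
    if e[1]>0:e=-e
    print(k,r,"x axis",e,"grip",np.array([cx,cy])-L*e)
```

```text
g ((499.92706298828125, 94.0737533569336), (42.98999786376953, 61.22214889526367), 18.334814071655273) x axis [ 0.31456929 -0.94923451] grip [498.03964726  99.76916044]
w ((505.9293518066406, -25.95334243774414), (34.80740737915039, 73.37986755371094), 5.098915100097656) x axis [ 0.08887544 -0.99604275] grip [505.26278603 -18.48302182]
```

```bash
python3 plan.py 0.5044 -0.0095 0.07 5 6
```

```text
t 1.98 p [0.4861 0.0049 0.1973] F [ 0.2 -0.5 -0. ] gw 0.0696 dist 0.1294 turn [ 1.3 -0.3  0.4] q [-0.22  0.38  1.8   0.    0.97 -0.34]
[2.12, 0.29, 0.28, 0.04, -0.01, 0.01],
[2.12, 0.29, 0.28, 0.04, -0.01, 0.01],
[2.12, 0.29, 0.28, 0.04, -0.01, 0.01],
[2.12, 0.29, 0.28, 0.04, -0.01, 0.01],
[2.12, 0.29, 0.27, 0.04, -0.01, 0.01],
[2.12, 0.28, 0.27, 0.04, -0.01, 0.01]
```

Call:
{"name": "send_rows", "arguments": {
  "steps": [
    [[2.1,0.3,0.3,0.05,0,0],[2.1,0.3,0.3,0.05,0,0],[2.1,0.3,0.3,0.05,-0.02,0.03],[2.1,0.3,0.3,0.05,-0.02,0.03],[2.1,0.3,0.3,0,0,0],[2.0,0.3,0.3,0,0,0],[0,0,0,0,0,0]]
  ],
  "gripper": 0.4
}}

```text
time: 2.57
position: [0.504, -0.0165, 0.069]
tool_rot: [0.478, 0.52, -0.479, 0.521]
ft_force: [0.2, 0.0, 0.8]
grip_width: 0.0522
```

```bash
python3 plan.py 0.5044 -0.0095 0.043 5 3
```

```text
t 2.57 p [ 0.504  -0.0165  0.069 ] F [0.2 0.  0.8] gw 0.0522 dist 0.0269 turn [-0.2  0.1 -0. ] q [-0.25  0.62  1.86 -0.    0.66 -0.33]
[0.87, 0.03, -0.23, -0.01, 0.01, 0.0],
[0.87, 0.03, -0.23, -0.01, 0.01, 0.0],
[0.87, 0.03, -0.23, -0.01, 0.01, 0.0]
```

Call:
{"name": "send_rows", "arguments": {
  "steps": [
    [[0,0,-0.4,0,0,0],[0.3,0,-0.3,0,0,0],[0.7,0,0,0,0,0],[0.7,0,0,0,0,0],[0.5,0,0,0,0,0],[0,0,0,0,0,0],[0,0,0,0,0,0]]
  ]
}}

```text
time: 3.15
position: [0.5029, -0.0106, 0.0484]
tool_rot: [0.479, 0.518, -0.48, 0.521]
ft_force: [0.9, -0.4, 0.3]
grip_width: 0.0522
```

```bash
python3 plan.py 0.5044 -0.0095 0.0425 5 2
```

```text
t 3.15 p [ 0.5029 -0.0106  0.0484] F [ 0.9 -0.4  0.3] gw 0.0522 dist 0.0062 turn [-0.4  0.2 -0.2] q [-0.24  0.66  1.88 -0.    0.61 -0.32]
[0.3, 0.08, -0.05, -0.03, 0.02, -0.01],
[0.3, 0.08, -0.05, -0.03, 0.02, -0.01]
```

Call:
{"name": "send_rows", "arguments": {
  "steps": [
    [[0.3,0.1,-0.05,0,0,0],[0.25,0.05,0,0,0,0],[0,0,0,0,0,0]]
  ]
}}

```text
time: 3.4
position: [0.505, -0.0099, 0.0431]
tool_rot: [0.48, 0.518, -0.479, 0.522]
ft_force: [0.1, -0.3, -1.0]
grip_width: 0.052
```

```bash
python3 plan.py 0.5044 -0.0095 0.042 5 1
```

```text
t 3.4 p [ 0.505  -0.0099  0.0431] F [ 0.1 -0.3 -1. ] gw 0.052 dist 0.0014 turn [-0.4  0.2 -0.3] q [-0.24  0.67  1.87 -0.    0.6  -0.32]
[0.11, -0.06, -0.04, -0.06, 0.04, -0.04]
```

Call:
{"name": "send_rows", "arguments": {
  "steps": [
    [[0.1,0,0,0,0,0],[0,0,0,0,0,0],[0,0,0,0,0,0],[0,0,0,0,0,0],[0,0,0,0,0,0],[0,0,0,0,0,0]]
  ],
  "gripper": 1,
  "force": 30
}}

```text
time: 3.9
position: [0.5053, -0.0098, 0.0421]
tool_rot: [0.48, 0.518, -0.479, 0.522]
ft_force: [1.0, 0.7, -1.0]
grip_width: 0.0334
```

```bash
python3 plan.py 0.5044 -0.0095 0.2 5 1
```

```text
t 3.9 p [ 0.5053 -0.0098  0.0421] F [ 1.   0.7 -1. ] gw 0.0334 dist 0.1579 turn [-0.4  0.2 -0.3] q [-0.24  0.67  1.87 -0.    0.59 -0.32]
[-15.79, -0.01, 0.03, -0.06, 0.04, -0.04]
```

Call:
{"name": "send_rows", "arguments": {
  "steps": [
    [[-1.0,0,0,0,0,0],[-2.0,0,0,0,0,0],[-3.0,0,0,0,0,0],[-3.5,0,0,0,0,0],[-3.0,0,0,0,0,0],[-1.5,-0.5,0,0,0,0],[-1.0,-1.5,0.5,0,0,0]]
  ]
}}

```text
time: 4.48
position: [0.4847, -0.0154, 0.1993]
tool_rot: [0.479, 0.519, -0.48, 0.521]
ft_force: [0.4, 0.2, -0.9]
grip_width: 0.0334
```

```bash
python3 plan.py 0.41 -0.44 0.185 5 14
```

```text
t 4.48 p [ 0.4847 -0.0154  0.1993] F [ 0.4  0.2 -0.9] gw 0.0334 dist 0.4314 turn [-0.3  0.1 -0. ] q [-0.26  0.37  1.8  -0.    0.96 -0.34]
[0.11, -0.78, 2.98, 0.0, 0.0, 0.0],
[0.11, -0.78, 2.98, 0.0, 0.0, 0.0],
[0.11, -0.78, 2.98, 0.0, 0.0, 0.0],
[0.11, -0.78, 2.98, 0.0, 0.0, 0.0],
[0.11, -0.78, 2.98, 0.0, 0.0, 0.0],
[0.11, -0.78, 2.98, 0.0, 0.0, 0.0],
[0.11, -0.79, 2.98, 0.0, 0.0, 0.0],
[0.11, -0.79, 2.98, 0.0, 0.0, 0.0],
[0.11, -0.79, 2.98, 0.0, 0.0, 0.0],
[0.1, -0.79, 2.98, 0.0, 0.0, 0.0],
[0.1, -0.79, 2.98, 0.0, 0.0, 0.0],
[0.1, -0.79, 2.98, 0.0, 0.0, 0.0],
[0.1, -0.79, 2.98, 0.0, 0.0, 0.0],
[0.1, -0.79, 2.98, 0.0, 0.0, 0.0]
```

Call:
{"name": "send_rows", "arguments": {
  "steps": [
    [[0,-0.8,1.5,0,0,0],[0,-1.0,3.0,0,0,0],[0,-1.0,3.0,0,0,0],[0.1,-1.0,3.0,0,0,0],[0.1,-0.8,3.0,0,0,0],[0.1,-0.8,3.0,0,0,0],[0.1,-0.8,3.0,0,0,0],[0.1,-0.8,3.0,0,0,0]]
  ]
}}

```text
time: 5.15
position: [0.4297, -0.2478, 0.2061]
tool_rot: [0.478, 0.518, -0.475, 0.527]
ft_force: [1.2, 0.7, -0.7]
grip_width: 0.0332
```

```bash
python3 plan.py 0.41 -0.44 0.185 5 7
```

```text
t 5.15 p [ 0.4297 -0.2478  0.2061] F [ 1.2  0.7 -0.7] gw 0.0332 dist 0.1944 turn [ 0.3  0.4 -0.7] q [-0.75  0.37  1.78  0.01  0.98 -0.85]
[0.31, -0.54, 2.71, 0.01, 0.01, -0.02],
[0.31, -0.54, 2.71, 0.01, 0.01, -0.02],
[0.31, -0.53, 2.71, 0.01, 0.01, -0.02],
[0.31, -0.53, 2.71, 0.01, 0.01, -0.02],
[0.31, -0.53, 2.71, 0.01, 0.01, -0.02],
[0.3, -0.52, 2.71, 0.01, 0.01, -0.02],
[0.3, -0.52, 2.71, 0.01, 0.01, -0.02]
```

Call:
{"name": "send_rows", "arguments": {
  "steps": [
    [[0.3,-0.5,2.7,0,0,0],[0.3,-0.5,2.7,0,0,0],[0.3,-0.5,2.7,0,0,0],[0.3,-0.5,2.7,0,0,0],[0.3,-0.5,2.7,0,0,0],[0.3,-0.5,2.5,0,0,0],[0.5,-0.3,1.2,0,0,0],[1,0,0,0,0,0]]
  ]
}}

```text
time: 5.82
position: [0.4083, -0.4374, 0.1803]
tool_rot: [0.479, 0.513, -0.478, 0.529]
ft_force: [0.5, -0.4, -0.1]
grip_width: 0.0335
```

```bash
python3 plan.py 0.41 -0.44 0.06 5 5
```

```text
t 5.82 p [ 0.4083 -0.4374  0.1803] F [ 0.5 -0.4 -0.1] gw 0.0335 dist 0.1203 turn [-0.1  0.9 -0.9] q [-1.01  0.53  1.56  0.01  1.02 -1.1 ]
[2.41, -0.01, 0.02, 0.0, 0.03, -0.03],
[2.41, 0.0, 0.02, 0.0, 0.03, -0.03],
[2.41, 0.01, 0.03, 0.0, 0.03, -0.03],
[2.41, 0.01, 0.04, 0.0, 0.03, -0.03],
[2.41, 0.02, 0.05, 0.0, 0.03, -0.03]
```

Call:
{"name": "send_rows", "arguments": {
  "steps": [
    [[2.4,0,0,0,0,0],[2.4,0,0,0,0,0],[2.4,0,0,0,0,0],[2.4,0,0,0,0,0],[1.6,0,0,0,0,0],[0,0,0,0,0,0]]
  ]
}}

```text
time: 6.32
position: [0.4093, -0.4289, 0.0625]
tool_rot: [0.48, 0.516, -0.476, 0.526]
ft_force: [0.2, 0.5, -0.9]
grip_width: 0.0337
```

Call:
{"name": "send_rows", "arguments": {
  "steps": [
    [[0,0,0,0,0,0],[0,0,0,0,0,0],[0,0,0,0,0,0],[0,0,0,0,0,0]]
  ],
  "gripper": 0.3
}}

```text
time: 6.65
position: [0.4099, -0.4248, 0.0641]
tool_rot: [0.48, 0.517, -0.475, 0.526]
ft_force: [0.3, 0.1, 0.2]
grip_width: 0.0527
```

Call:
{"name": "send_rows", "arguments": {
  "steps": [
    [[-2,0,0,0,0,0],[-3,0,0,0,0,0],[-4,0,0,0,0,0],[-4,0,0,0,0,0],[-1.5,0,0,0,0,0]]
  ]
}}

```text
time: 7.07
position: [0.4074, -0.423, 0.2154]
tool_rot: [0.48, 0.518, -0.475, 0.525]
ft_force: [0.4, -0.4, -0.6]
grip_width: 0.061
```

```bash
python3 - <<'E'
from h import *
p,d=camera("wrist");cv2.imwrite("pics/w2.png",p[:,:,::-1])
E
python3 plan.py 0.45 0.06 0.17 18 17
```

```text
t 7.12 p [ 0.4081 -0.424   0.2173] F [ 1.  -0.2  1.6] gw 0.0608 dist 0.4881 turn [-12.9   0.4  -0.8] q [-1.    0.48  1.54  0.01  1.11 -1.09]
[0.27, 0.49, -2.82, -0.13, 0.0, -0.01],
[0.27, 0.53, -2.81, -0.13, 0.0, -0.01],
[0.27, 0.57, -2.8, -0.13, 0.0, -0.01],
[0.27, 0.6, -2.79, -0.13, 0.0, -0.01],
[0.27, 0.64, -2.79, -0.13, 0.0, -0.01],
[0.27, 0.68, -2.78, -0.13, 0.0, -0.01],
[0.27, 0.72, -2.77, -0.13, 0.0, -0.01],
[0.27, 0.75, -2.76, -0.13, 0.0, -0.01],
[0.28, 0.79, -2.75, -0.13, 0.0, -0.01],
[0.28, 0.83, -2.74, -0.13, 0.0, -0.01],
[0.28, 0.86, -2.72, -0.13, 0.0, -0.01],
[0.28, 0.9, -2.71, -0.13, 0.0, -0.01],
[0.28, 0.94, -2.7, -0.13, 0.0, -0.01],
[0.28, 0.97, -2.69, -0.13, 0.0, -0.01],
[0.28, 1.01, -2.67, -0.13, 0.0, -0.01],
[0.28, 1.04, -2.66, -0.13, 0.0, -0.01],
[0.28, 1.08, -2.65, -0.13, 0.0, -0.01]
```

View pics/w2.png

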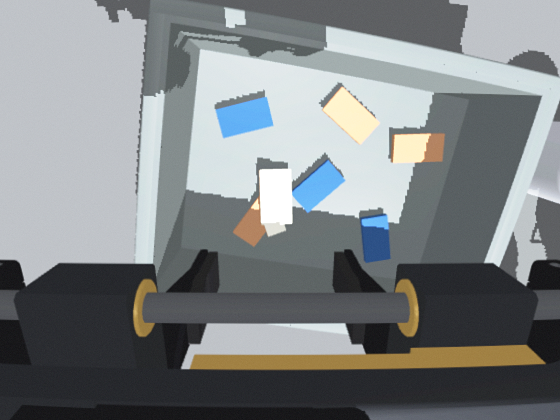

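White is in the tub, at (275,200) in this view. Now green.

Call:
{"name": "send_rows", "arguments": {
  "steps": [
    [[0,0.4,-1.5,0,0,0],[0.1,0.4,-3.0,-0.1,0,0],[0.1,0.4,-3.4,-0.15,0,0],[0.1,0.4,-3.4,-0.15,0,0],[0.1,0.4,-3.4,-0.15,0,0],[0.1,0.5,-3.4,-0.15,0,0],[0.1,0.5,-3.4,-0.15,0,0],[0.1,0.5,-3.4,-0.15,0,0]]
  ]
}}

```text
time: 7.78
position: [0.4108, -0.1658, 0.2101]
tool_rot: [0.452, 0.534, -0.45, 0.555]
ft_force: [1.3, -0.1, 1.1]
grip_width: 0.0605
```

```bash
python3 plan.py 0.497 0.1015 0.17 18 10
```

```text
t 7.78 p [ 0.4108 -0.1658  0.2101] F [ 1.3 -0.1  1.1] gw 0.0605 dist 0.2837 turn [-7.4  1.3 -1.1] q [-0.64  0.29  1.9   0.    0.92 -0.82]
[0.38, 1.33, -2.48, -0.12, 0.02, -0.02],
[0.38, 1.36, -2.46, -0.12, 0.02, -0.02],
[0.38, 1.4, -2.44, -0.12, 0.02, -0.02],
[0.39, 1.43, -2.42, -0.12, 0.02, -0.02],
[0.39, 1.46, -2.4, -0.12, 0.02, -0.02],
[0.39, 1.49, -2.38, -0.12, 0.02, -0.02],
[0.39, 1.52, -2.36, -0.12, 0.02, -0.02],
[0.4, 1.55, -2.34, -0.12, 0.02, -0.02],
[0.4, 1.58, -2.32, -0.12, 0.02, -0.02],
[0.4, 1.62, -2.3, -0.12, 0.02, -0.02]
```

Call:
{"name": "send_rows", "arguments": {
  "steps": [
    [[0.3,1.3,-2.5,-0.12,0.02,-0.02],[0.3,1.4,-2.5,-0.12,0.02,-0.02],[0.3,1.4,-2.5,-0.12,0.02,-0.02],[0.3,1.4,-2.4,-0.12,0.02,-0.02],[0.4,1.5,-2.4,-0.12,0.02,-0.02],[0.4,1.5,-2.4,-0.12,0.02,-0.02],[0.4,1.5,-2.2,-0.12,0.02,-0.02],[0.4,1.5,-1.6,-0.12,0.02,-0.02]]
  ]
}}

```text
time: 8.45
position: [0.4679, 0.0643, 0.178]
tool_rot: [0.421, 0.571, -0.422, 0.565]
ft_force: [0.2, -1.0, -0.2]
grip_width: 0.0611
```

```bash
python3 plan.py 0.497 0.1015 0.1 18 5
```

```text
t 8.45 p [0.4679 0.0643 0.178 ] F [ 0.2 -1.  -0.2] gw 0.0611 dist 0.0912 turn [-1.2 -0.4  0.4] q [-0.1   0.4   1.85  0.    0.91 -0.4 ]
[1.56, 0.78, -0.53, -0.04, -0.01, 0.01],
[1.56, 0.78, -0.53, -0.04, -0.01, 0.01],
[1.56, 0.78, -0.53, -0.04, -0.01, 0.01],
[1.56, 0.78, -0.53, -0.04, -0.01, 0.01],
[1.56, 0.78, -0.53, -0.04, -0.01, 0.01]
```

Call:
{"name": "send_rows", "arguments": {
  "steps": [
    [[1.0,0.7,-0.4,0,0,0],[1.5,0.7,-0.2,0,0,0],[1.5,0.5,-0.1,0,0,0],[1.0,0.3,0,0,0,0],[0,0,0,0,0,0]]
  ]
}}

```text
time: 8.87
position: [0.4833, 0.0847, 0.1234]
tool_rot: [0.418, 0.574, -0.42, 0.565]
ft_force: [0.1, 0.1, -0.7]
grip_width: 0.061
```

```bash
python3 plan.py 0.497 0.1015 0.075 18 3
python3 - <<'E'
from h import *
o=get_obs();p,d=camera("wrist");cv2.imwrite("pics/w3.png",p[:,:,::-1]);print(proj("wrist",[(.497,.1015,.048)],o))
E
```

```text
t 8.87 p [0.4833 0.0847 0.1234] F [ 0.1  0.1 -0.7] gw 0.061 dist 0.0531 turn [-0.7 -0.5  0.5] q [-0.06  0.51  1.85  0.01  0.79 -0.36]
[1.61, 0.62, -0.39, -0.04, -0.03, 0.03],
[1.61, 0.62, -0.39, -0.04, -0.03, 0.03],
[1.61, 0.61, -0.39, -0.04, -0.03, 0.03]
[[300.48130445 209.40618181]]
```

View pics/w3.png

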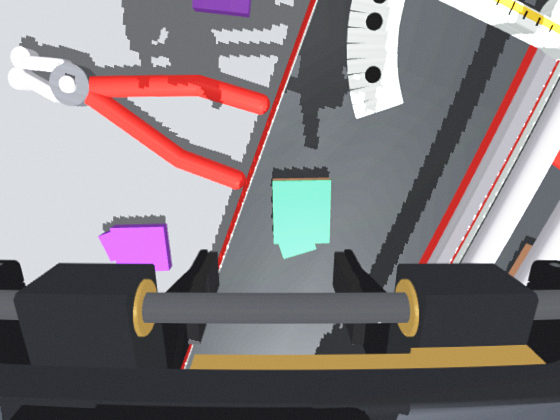

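The green tile at (301,212) is centred on the prediction and square to the jaws, so I'll descend.

Call:
{"name": "send_rows", "arguments": {
  "steps": [
    [[0.6,0.7,-0.5,0,0,0],[1.4,0.6,-0.5,0,0,0],[1.5,0.4,-0.3,0,0,0],[1.0,0.1,0,0,0,0],[0,0,0,0,0,0]]
  ]
}}

```text
time: 9.33
position: [0.498, 0.102, 0.079]
tool_rot: [0.421, 0.571, -0.42, 0.566]
ft_force: [0.1, 0.3, -0.0]
grip_width: 0.0613
```

```bash
python3 plan.py 0.497 0.1005 0.042 18 3
```

```text
t 9.33 p [0.498 0.102 0.079] F [ 0.1  0.3 -0. ] gw 0.0613 dist 0.037 turn [-1.  -0.4  0.3] q [-0.02  0.6   1.84  0.01  0.7  -0.32]
[1.23, -0.04, 0.05, -0.05, -0.02, 0.01],
[1.23, -0.04, 0.04, -0.05, -0.02, 0.01],
[1.23, -0.05, 0.04, -0.05, -0.02, 0.01]
```

Call:
{"name": "send_rows", "arguments": {
  "steps": [
    [[1.0,-0.1,0,-0.1,-0.05,0.05],[1.2,0,0,-0.05,0,0],[1.0,0,0,0,0,0],[0.4,0,0,0,0,0],[0,0,0,0,0,0]]
  ]
}}

```text
time: 9.75
position: [0.4988, 0.1007, 0.0435]
tool_rot: [0.418, 0.57, -0.415, 0.573]
ft_force: [0.2, 0.3, 0.6]
grip_width: 0.0607
```

```bash
python3 plan.py 0.497 0.1005 0.042 18 1
```

```text
t 9.75 p [0.4988 0.1007 0.0435] F [0.2 0.3 0.6] gw 0.0607 dist 0.0023 turn [-0.2  0.  -0.3] q [-0.02  0.67  1.86  0.    0.6  -0.33]
[0.15, -0.17, -0.04, -0.03, 0.0, -0.04]
```

Call:
{"name": "send_rows", "arguments": {
  "steps": [
    [[0.15,-0.15,0,0,0,0],[0,0,0,0,0,0],[0,0,0,0,0,0],[0,0,0,0,0,0],[0,0,0,0,0,0],[0,0,0,0,0,0]]
  ],
  "gripper": 1
}}

```text
time: 10.25
position: [0.4984, 0.0998, 0.0438]
tool_rot: [0.419, 0.569, -0.415, 0.573]
ft_force: [0.1, 0.6, -0.1]
grip_width: 0.0413
```

Call:
{"name": "send_rows", "arguments": {
  "steps": [
    [[-1.0,0,0,0,0,0],[-2.0,0,0,0,0,0],[-3.0,0,0,0,0,0],[-3.5,0,0,0,0,0],[-3.0,0,0,0,0,0],[-2.0,-0.5,0,0,0,0],[-1.0,-1.5,0.5,0,0,0]]
  ]
}}

```text
time: 10.83
position: [0.4795, 0.0895, 0.2067]
tool_rot: [0.418, 0.571, -0.415, 0.572]
ft_force: [-0.0, 0.3, -0.3]
grip_width: 0.0413
```

```bash
python3 plan.py 0.42 -0.2 0.2 5 10
```

```text
t 10.83 p [0.4795 0.0895 0.2067] F [-0.   0.3 -0.3] gw 0.0413 dist 0.2956 turn [12.8 -0.  -0.2] q [-0.05  0.37  1.79  0.    0.98 -0.36]
[0.06, -1.45, 2.57, 0.21, 0.0, 0.0],
[0.06, -1.4, 2.61, 0.21, 0.0, 0.0],
[0.06, -1.34, 2.64, 0.21, 0.0, 0.0],
[0.06, -1.28, 2.67, 0.21, 0.0, 0.0],
[0.06, -1.22, 2.69, 0.21, 0.0, 0.0],
[0.06, -1.16, 2.72, 0.21, 0.0, 0.0],
[0.06, -1.1, 2.75, 0.21, 0.0, 0.0],
[0.07, -1.03, 2.77, 0.21, 0.0, 0.0],
[0.07, -0.97, 2.79, 0.21, 0.0, 0.0],
[0.07, -0.91, 2.81, 0.21, 0.0, 0.0]
```

Call:
{"name": "send_rows", "arguments": {
  "steps": [
    [[0,-1.5,2.0,0.2,0,0],[0,-1.4,2.8,0.2,0,0],[0,-1.3,3.0,0.2,0,0],[0,-1.2,3.0,0.2,0,0],[0,-1.0,3.0,0.2,0,0],[0,-0.8,3.0,0.2,0,0],[0,-0.5,3.2,0.2,0,0],[0,0,3.3,0.2,0,0]]
  ]
}}

```text
time: 11.5
position: [0.4543, -0.1593, 0.218]
tool_rot: [0.466, 0.531, -0.457, 0.54]
ft_force: [0.3, 0.7, 0.0]
grip_width: 0.0415
```

```bash
python3 plan.py 0.48 -0.40 0.19 5 8
```

```text
t 11.5 p [ 0.4543 -0.1593  0.218 ] F [0.3 0.7 0. ] gw 0.0415 dist 0.2437 turn [ 3.5  0.  -1. ] q [-0.58  0.34  1.8   0.01  0.99 -0.73]
[0.35, -0.13, 3.02, 0.07, 0.0, -0.02],
[0.35, -0.11, 3.02, 0.07, 0.0, -0.02],
[0.35, -0.09, 3.02, 0.07, 0.0, -0.02],
[0.35, -0.06, 3.02, 0.07, 0.0, -0.02],
[0.35, -0.04, 3.03, 0.07, 0.0, -0.02],
[0.35, -0.01, 3.03, 0.07, 0.0, -0.02],
[0.35, 0.01, 3.03, 0.07, 0.0, -0.02],
[0.35, 0.03, 3.03, 0.07, 0.0, -0.02]
```

Call:
{"name": "send_rows", "arguments": {
  "steps": [
    [[0.2,0,3.0,0.05,0,0],[0.2,0,3.0,0.05,0,-0.05],[0.2,0,3.0,0.05,0,-0.05],[0.2,0,3.0,0,0,0],[0.3,0,3.0,0,0,0],[0.5,0,3.0,0,0,0],[0.5,0,2.2,0,0,0],[0.8,0,1.0,0,0,0]]
  ]
}}

```text
time: 12.17
position: [0.482, -0.3851, 0.1973]
tool_rot: [0.469, 0.524, -0.467, 0.536]
ft_force: [0.9, -0.0, -0.2]
grip_width: 0.0411
```

```bash
python3 plan.py 0.48 -0.40 0.065 5 5
```

```text
t 12.17 p [ 0.482  -0.3851  0.1973] F [ 0.9 -0.  -0.2] gw 0.0411 dist 0.1332 turn [ 2.2  0.6 -0.8] q [-0.86  0.54  1.49  0.01  1.09 -0.99]
[2.65, -0.11, 0.26, 0.07, 0.02, -0.03],
[2.65, -0.1, 0.27, 0.07, 0.02, -0.03],
[2.65, -0.09, 0.28, 0.07, 0.02, -0.03],
[2.65, -0.08, 0.28, 0.07, 0.02, -0.03],
[2.65, -0.08, 0.29, 0.07, 0.02, -0.03]
```

Call:
{"name": "send_rows", "arguments": {
  "steps": [
    [[1.8,0,0.2,0,0,0],[2.6,0,0.2,0,0,0],[2.6,0,0.2,0,0,0],[2.4,0,0,0,0,0],[1.8,0,0,0,0,0],[0,0,0,0,0,0]]
  ]
}}

```text
time: 12.67
position: [0.4839, -0.393, 0.083]
tool_rot: [0.47, 0.523, -0.467, 0.536]
ft_force: [-0.5, 0.1, -0.0]
grip_width: 0.0414
```

Call:
{"name": "send_rows", "arguments": {
  "steps": [
    [[0,0,0,0,0,0],[0,0,0,0,0,0],[0,0,0,0,0,0],[0,0,0,0,0,0]]
  ],
  "gripper": 0.3
}}

```text
time: 13.0
position: [0.4845, -0.3914, 0.0858]
tool_rot: [0.469, 0.523, -0.467, 0.536]
ft_force: [0.7, -0.5, -0.2]
grip_width: 0.0577
```

Call:
{"name": "send_rows", "arguments": {
  "steps": [
    [[-2,0,0,0,0,0],[-3,0,0,0,0,0],[-4,0,0,0,0,0],[-4,0,0,0,0,0],[-2,0,0,0,0,0]]
  ]
}}

```text
time: 13.42
position: [0.4809, -0.388, 0.2417]
tool_rot: [0.47, 0.525, -0.466, 0.535]
ft_force: [0.4, -1.1, -0.4]
grip_width: 0.0609
```

```bash
python3 - <<'E'
from h import *
o=get_obs()
p,d=camera("wrist");cv2.imwrite("pics/w4.png",p[:,:,::-1])
p,d=camera("top");cv2.imwrite("pics/t4.png",p[:,:,::-1])
E
python3 plan.py 0.45 0.2 0.22 5 20
```

```text
t 13.52 p [ 0.4819 -0.389   0.2425] F [-0.  0.  0.] gw 0.0611 dist 0.5903 turn [ 2.1  0.6 -0.9] q [-0.86  0.49  1.44  0.01  1.19 -0.99]
[0.08, 0.2, -2.94, 0.02, 0.01, -0.01],
[0.08, 0.2, -2.94, 0.02, 0.01, -0.01],
[0.09, 0.19, -2.94, 0.02, 0.01, -0.01],
[0.09, 0.19, -2.94, 0.02, 0.01, -0.01],
[0.09, 0.18, -2.94, 0.02, 0.01, -0.01],
[0.09, 0.18, -2.94, 0.02, 0.01, -0.01],
[0.09, 0.17, -2.94, 0.02, 0.01, -0.01],
[0.09, 0.17, -2.95, 0.02, 0.01, -0.01],
[0.09, 0.16, -2.95, 0.02, 0.01, -0.01],
[0.1, 0.16, -2.95, 0.02, 0.01, -0.01],
[0.1, 0.15, -2.95, 0.02, 0.01, -0.01],
[0.1, 0.15, -2.95, 0.02, 0.01, -0.01],
[0.1, 0.14, -2.95, 0.02, 0.01, -0.01],
[0.1, 0.14, -2.95, 0.02, 0.01, -0.01],
[0.1, 0.13, -2.95, 0.02, 0.01, -0.01],
[0.1, 0.12, -2.95, 0.02, 0.01, -0.01],
[0.11, 0.12, -2.95, 0.02, 0.01, -0.01],
[0.11, 0.11, -2.95, 0.02, 0.01, -0.01],
[0.11, 0.11, -2.95, 0.02, 0.01, -0.01],
[0.11, 0.1, -2.95, 0.02, 0.01, -0.01]
```

View pics/w4.png

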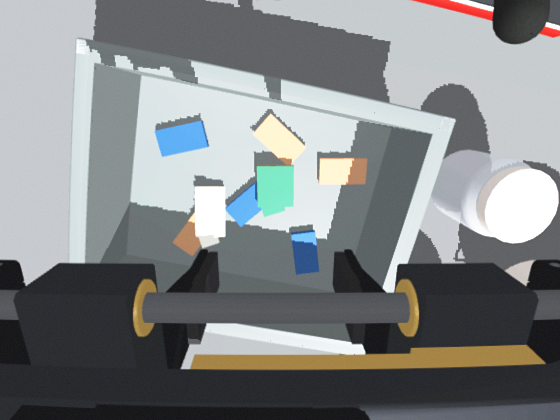

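View pics/t4.png

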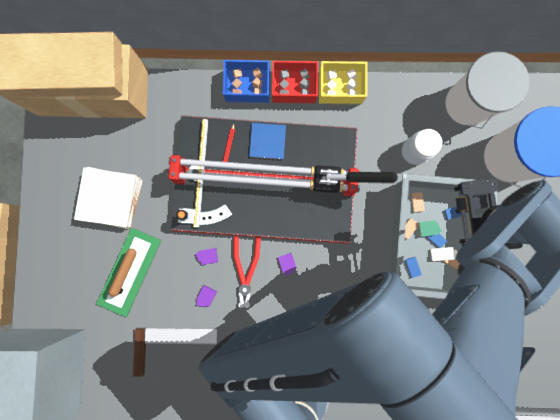

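Both offcuts are in the tub: white at (210,210) and green at (275,190) in the wrist view. In the top view the bed is clear. Next is the knob.

Call:
{"name": "send_rows", "arguments": {
  "steps": [
    [[0,0.1,-1.5,0,0,0],[0.1,-0.2,-3.0,0.1,0,0],[0.1,-0.2,-3.6,0.1,0,0],[0.1,-0.2,-3.6,0.1,0,-0.05],[0.1,-0.2,-3.6,0.1,0,-0.05],[0.1,-0.2,-3.6,0.1,0,-0.05],[0.1,0,-3.6,0.1,0,0],[0.1,0,-3.6,0.1,0,0]]
  ]
}}

```text
time: 14.18
position: [0.4427, -0.1192, 0.2281]
tool_rot: [0.488, 0.507, -0.494, 0.511]
ft_force: [-0.2, -0.1, 0.3]
grip_width: 0.0609
```

```bash
python3 plan.py 0.48 0.24 0.20 -3 11
```

```text
t 14.18 p [ 0.4427 -0.1192  0.2281] F [-0.2 -0.1  0.3] gw 0.0609 dist 0.3622 turn [5.  0.6 0.1] q [-0.5   0.3   1.83 -0.01  1.01 -0.53]
[0.22, 0.46, -3.25, 0.08, 0.01, 0.0],
[0.22, 0.43, -3.26, 0.08, 0.01, 0.0],
[0.23, 0.4, -3.26, 0.08, 0.01, 0.0],
[0.23, 0.38, -3.26, 0.08, 0.01, 0.0],
[0.23, 0.35, -3.27, 0.08, 0.01, 0.0],
[0.24, 0.33, -3.27, 0.08, 0.01, 0.0],
[0.24, 0.3, -3.27, 0.08, 0.01, 0.0],
[0.24, 0.27, -3.27, 0.08, 0.01, 0.0],
[0.25, 0.25, -3.27, 0.08, 0.01, 0.0],
[0.25, 0.22, -3.28, 0.08, 0.01, 0.0],
[0.25, 0.19, -3.28, 0.08, 0.01, 0.0]
```

Call:
{"name": "send_rows", "arguments": {
  "steps": [
    [[0.2,0.5,-3.3,0.08,0.02,0],[0.2,0.5,-3.3,0.08,0.02,0],[0.2,0.4,-3.3,0.08,0.02,0],[0.2,0.4,-3.3,0.08,0.02,0],[0.2,0.4,-3.3,0.08,0,0],[0.2,0.4,-3.3,0.05,0,0],[0.2,0.4,-3.0,0,0,0],[0.2,0.3,-2.0,0,0,0]]
  ]
}}

```text
time: 14.85
position: [0.4541, 0.1523, 0.2044]
tool_rot: [-0.498, -0.505, 0.508, -0.489]
ft_force: [0.0, -0.4, 0.2]
grip_width: 0.0606
```

Call:
{"name": "send_rows", "arguments": {
  "steps": [
    [[0.1,0.3,-1.5,0,0,0],[0.1,0.2,-0.8,0,0,0],[0,0,0,0,0,0],[0,0,0,0,0,0]]
  ]
}}

```text
time: 15.18
position: [0.4518, 0.1822, 0.1989]
tool_rot: [0.493, 0.509, -0.508, 0.489]
ft_force: [-0.2, -0.3, 0.2]
grip_width: 0.0611
```

```bash
python3 plan.py 0.48 0.24 0.20 -3 1;python3 - <<'E'
from h import *
o=get_obs();p,d=camera("wrist");cv2.imwrite("pics/w5.png",p[:,:,::-1]);np.savez("pics/w5.npz",p=p,d=d,pos=o["position"],tool_rot=o["tool_rot"])
print(proj("wrist",[(.5064,.3066,.103)],o))
E
```

```text
t 15.18 p [0.4518 0.1822 0.1989] F [-0.2 -0.3  0.2] gw 0.0611 dist 0.0643 turn [ 2.9 -0.2  2. ] q [0.15 0.39 1.78 0.01 1.01 0.14]
[-0.18, 2.8, -5.79, 0.48, -0.04, 0.33]
[[356.89910337  48.69514661]]
```

View pics/w5.png

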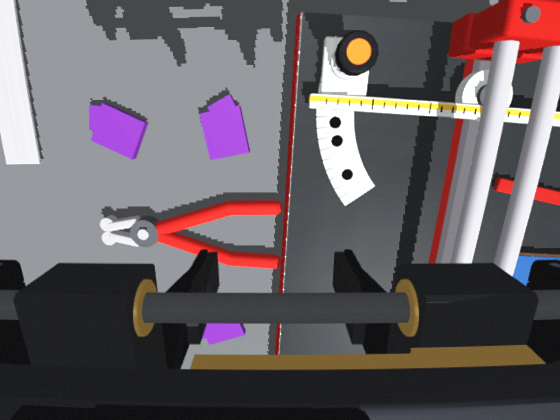

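Call:
{"name": "send_rows", "arguments": {
  "steps": [
    [[0,0.8,-1.2,0.2,0,0.1],[0,1.2,-1.8,0.2,0,0.1],[0,1.2,-1.8,0.1,0,0.1],[0,1.0,-1.5,0,0,0],[0,0.5,-1.2,0,0,0],[0,0,0,0,0,0],[0,0,0,0,0,0]]
  ]
}}

```text
time: 15.82
position: [0.5015, 0.2479, 0.1974]
tool_rot: [-0.515, -0.484, 0.519, -0.48]
ft_force: [0.0, 1.0, 0.4]
grip_width: 0.0608
```

```bash
cat > knob.py <<'E'
import sys
from h import *
n=sys.argv[1]
o=get_obs();p,d=camera("wrist");cv2.imwrite(f"pics/{n}.png",p[:,:,::-1]);np.savez(f"pics/{n}.npz",p=p,d=d,pos=o["position"],tool_rot=o["tool_rot"])
hsv=cv2.cvtColor(p,cv2.COLOR_RGB2HSV).astype(int);H,S,V=[hsv[:,:,i] for i in range(3)]
m=(H>3)&(H<20)&(S>180)&(V>150); m[240:]=0
c=big(m)[0].reshape(-1,2);e=cv2.fitEllipse(c) if len(c)>5 else None;print("px",e)
for z in (.103,.118):
    w=cast("wrist",c,z,o);(a,b),r=cv2.minEnclosingCircle((w[:,:2]*1000).astype(np.float32));print(z,"knob",a,b,"r",r, "mean depth",d[tuple(np.round(e[0][::-1]).astype(int))])
E
python3 knob.py w6; python3 plan.py 0.506 0.3066 0.2 -3 1
```

```text
px ((277.1264953613281, 143.49636840820312), (18.22081756591797, 22.34368324279785), 13.641021728515625)
0.103 knob 507.6236267089844 304.7496337890625 r 8.700459480285645 mean depth 0.25240523
0.118 knob 507.693359375 306.0143737792969 r 8.192599296569824 mean depth 0.25240523
t 15.87 p [0.5014 0.2477 0.1974] F [ 0.2 -0.6 -0.1] gw 0.0611 dist 0.0591 turn [-1.1  0.   0.5] q [0.26 0.47 1.62 0.   1.05 0.33]
[-0.27, 0.03, -5.91, -0.18, 0.0, 0.08]
```

View pics/w6.png

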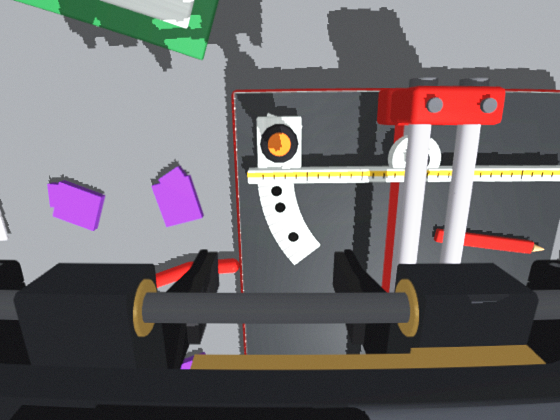

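Knob dot at (277,143). Three views give (0.507, 0.306) within about 1.5 mm. I'll move over it.

Call:
{"name": "send_rows", "arguments": {
  "steps": [
    [[0,0.2,-1.2,-0.15,0,0.05],[0.3,0.2,-1.8,0,0,0.03],[0.5,0.1,-1.5,0,0,0],[1.0,0,-0.8,0,0,0],[1.5,0,0,0,0,0],[1.5,0,0,0,0,0],[0,0,0,0,0,0],[0,0,0,0,0,0]]
  ]
}}

```text
time: 16.53
position: [0.5079, 0.301, 0.1459]
tool_rot: [-0.513, -0.486, 0.515, -0.486]
ft_force: [0.7, 0.5, -0.2]
grip_width: 0.061
```

```bash
python3 plan.py 0.507 0.306 0.115 -3 1; python3 knob.py w7
```

```text
t 16.53 p [0.5079 0.301  0.1459] F [ 0.7  0.5 -0.2] gw 0.061 dist 0.0313 turn [-0.2  0.1  0.1] q [ 0.35  0.58  1.59 -0.    0.97  0.4 ]
[3.09, -0.11, -0.5, -0.04, 0.02, 0.01]
px NoneTraceback (most recent call last):
  File "knob.py", line 9, in <module>
    w=cast("wrist",c,z,o);(a,b),r=cv2.minEnclosingCircle((w[:,:2]*1000).astype(np.float32));print(z,"knob",a,b,"r",r, "mean depth",d[tuple(np.round(e[0][::-1]).astype(int))])
                                                                                                                                                    ~^^^
TypeError: 'NoneType' object is not subscriptable
```

View pics/w7.png

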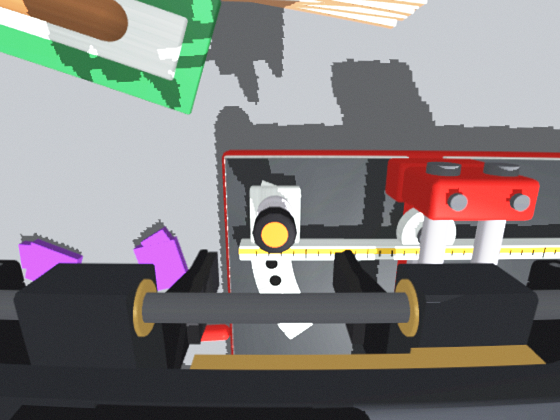

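Run:
```python
from h import *
f=np.load("pics/w7.npz");o=dict(position=f["pos"],tool_rot=f["tool_rot"])
p=f["p"];hsv=cv2.cvtColor(p,cv2.COLOR_RGB2HSV).astype(int);m=(hsv[:,:,0]>3)&(hsv[:,:,0]<26)&(hsv[:,:,1]>150)&(hsv[:,:,2]>150)
M=np.zeros_like(m);M[215:255,250:300]=m[215:255,250:300]
c=big(M)[0].reshape(-1,2);print(cv2.minEnclosingCircle(c.astype(np.float32)),cv2.minEnclosingCircle((cast("wrist",c,.103,o)[:,:2]*1000).astype(np.float32)))
```

```text
((274.1190490722656, 234.23809814453125), 13.419148445129395) ((507.6481018066406, 304.73974609375), 8.964066505432129)
```

Call:
{"name": "send_rows", "arguments": {
  "steps": [
    [[1.0,0,-0.4,0,0,0],[1.2,0,-0.2,0,0,0],[1.2,0,0,0,0,0],[1.2,0,0,0,0,0],[1.0,0,0,0,0,0],[0.5,0,0,0,0,0],[0,0,0,0,0,0],[0,0,0,0,0,0]]
  ]
}}

```text
time: 17.25
position: [0.5096, 0.3084, 0.081]
tool_rot: [0.515, 0.485, -0.513, 0.486]
ft_force: [0.4, 0.1, -0.3]
grip_width: 0.0607
```

```bash
python3 plan.py 0.5074 0.3053 0.079 -3 1
```

```text
t 17.25 p [0.5096 0.3084 0.081 ] F [ 0.4  0.1 -0.3] gw 0.0607 dist 0.0043 turn [-0.3  0.  -0.1] q [ 0.36  0.68  1.62 -0.    0.84  0.42]
[0.2, -0.21, 0.32, -0.04, 0.0, -0.02]
```

Call:
{"name": "send_rows", "arguments": {
  "steps": [
    [[0.2,-0.2,0.3,0,0,0],[0,0,0,0,0,0],[0,0,0,0,0,0]]
  ]
}}

```text
time: 17.5
position: [0.508, 0.3054, 0.0797]
tool_rot: [0.515, 0.485, -0.513, 0.486]
ft_force: [0.2, 0.7, -0.2]
grip_width: 0.061
```

```bash
python3 plan.py 0.5074 0.3053 0.079 -3 1
```

```text
t 17.5 p [0.508  0.3054 0.0797] F [ 0.2  0.7 -0.2] gw 0.061 dist 0.001 turn [-0.3 -0.  -0.2] q [ 0.35  0.68  1.63 -0.    0.83  0.41]
[0.07, -0.06, 0.02, -0.04, -0.01, -0.04]
```

Call:
{"name": "send_rows", "arguments": {
  "steps": [
    [[0,0,0,0,0,0],[0,0,0,0,0,0],[0,0,0,0,0,0],[0,0,0,0,0,0],[0,0,0,0,0,0],[0,0,0,0,0,0],[0,0,0,0,0,0]]
  ],
  "gripper": 1,
  "force": 30
}}

```text
time: 18.08
position: [0.5073, 0.3058, 0.0816]
tool_rot: [0.516, 0.485, -0.513, 0.486]
ft_force: [1.3, -0.8, -1.0]
grip_width: 0.0294
```

```bash
python3 plan.py 0.5074 0.3053 0.079 -3 1
```

```text
t 18.08 p [0.5073 0.3058 0.0816] F [ 1.3 -0.8 -1. ] gw 0.0294 dist 0.0026 turn [-0.3 -0.1 -0.2] q [0.35 0.67 1.63 0.   0.83 0.41]
[0.26, 0.01, 0.05, -0.05, -0.02, -0.04]
```

Call:
{"name": "send_rows", "arguments": {
  "steps": [
    [[0,0,0,0,0,0],[-0.3,0,0,0,0,0],[-0.3,0,0,0,0,0],[-0.3,0,0,0,0,0],[0,0,0,0,0,0]]
  ],
  "force": 45
}}

```text
time: 18.5
position: [0.5073, 0.3058, 0.0887]
tool_rot: [0.516, 0.485, -0.513, 0.486]
ft_force: [1.3, 0.5, -6.9]
grip_width: 0.0286
```

```bash
python3 plan.py 0.5073 0.3058 0.0966 -3 1
```

```text
t 18.5 p [0.5073 0.3058 0.0887] F [ 1.3  0.5 -6.9] gw 0.0286 dist 0.0079 turn [-0.3 -0.1 -0.2] q [0.35 0.66 1.63 0.   0.85 0.41]
[-0.79, 0.0, -0.01, -0.06, -0.02, -0.03]
```

The force (-6.9 N) fits the spring at about 7 mm, so it isn't slipping. Continuing to the stop.

Call:
{"name": "send_rows", "arguments": {
  "steps": [
    [[-0.3,0,0,0,0,0],[-0.3,0,0,0,0,0],[-0.3,0,0,0,0,0],[0,0,0,0,0,0]]
  ]
}}

```text
time: 18.83
position: [0.5073, 0.3057, 0.0965]
tool_rot: [0.515, 0.485, -0.513, 0.486]
ft_force: [1.5, 1.0, -8.7]
grip_width: 0.0288
```

```bash
python3 plan.py 0.5073 0.3058 0.0966 -3 1
```

```text
t 18.83 p [0.5073 0.3057 0.0965] F [ 1.5  1.  -8.7] gw 0.0288 dist 0.0002 turn [-0.3 -0.1 -0.2] q [0.35 0.65 1.62 0.   0.86 0.41]
[-0.01, 0.0, -0.01, -0.06, -0.01, -0.03]
```

Call:
{"name": "send_rows", "arguments": {
  "steps": [
    [[-0.15,0,0,0,0,0],[-0.15,0,0,0,0,0]]
  ]
}}

```text
time: 19.0
position: [0.5072, 0.3056, 0.0968]
tool_rot: [0.515, 0.485, -0.514, 0.485]
ft_force: [5.0, 2.2, -21.5]
grip_width: 0.0291
```

```bash
python3 plan.py 0.5073 0.3058 0.0966 -3 1
```

```text
t 19.0 p [0.5072 0.3056 0.0968] F [  5.    2.2 -21.5] gw 0.0291 dist 0.0003 turn [-0.4 -0.1 -0.1] q [0.35 0.65 1.62 0.   0.87 0.41]
[0.02, 0.01, -0.02, -0.06, -0.01, -0.02]
```

It's on the stop: 15.2 mm of travel, and the force jumped to 21 N. I'll ease the overpull to cut the side load.

Call:
{"name": "send_rows", "arguments": {
  "steps": [
    [[0,0,0,0,0,0],[-0.04,0,0,0,0,0]]
  ]
}}

```text
time: 19.17
position: [0.5073, 0.3056, 0.0965]
tool_rot: [0.515, 0.485, -0.514, 0.485]
ft_force: [1.7, 0.7, -9.3]
grip_width: 0.0287
```

Run:
```python
from h import *
o=get_obs();print(o["position"],o["ft_force"],o["grip_width"])
p,d=camera("wrist");cv2.imwrite("pics/w8.png",p[:,:,::-1])
p,d=camera("top");cv2.imwrite("pics/t8.png",cv2.resize(p[100:260,150:360,::-1],None,fx=3.5,fy=3.5))
p,d=camera("scene");cv2.imwrite("pics/s8.png",p[:,:,::-1])
for i in range(4):
    camera("top");o=get_obs();print(o["time"],o["position"],o["ft_force"],o["grip_width"])
```

```text
[0.50729504 0.30558522 0.09647731] [ 1.68727777  0.65198017 -9.32730896] 0.02870759515992721
19.3667 [0.50724995 0.30558531 0.0966943 ] [  1.46625924   1.60391097 -12.56454181] 0.02903232811826995
19.4167 [0.50726449 0.3056185  0.09670697] [  2.64204985   0.93995825 -12.37422682] 0.02920899483182013
19.4667 [0.50723452 0.30558624 0.09667235] [  2.93808074   2.27280026 -11.8833139 ] 0.028498709312515687
19.5167 [0.50725725 0.30560796 0.09667235] [  1.42813862   1.11868409 -12.37861881] 0.029095390360823564
```

View pics/w8.png

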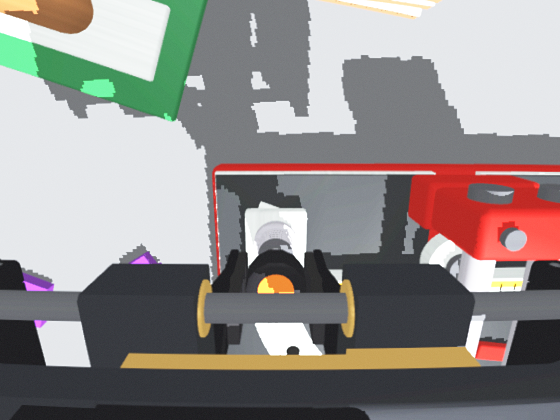

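View pics/t8.png

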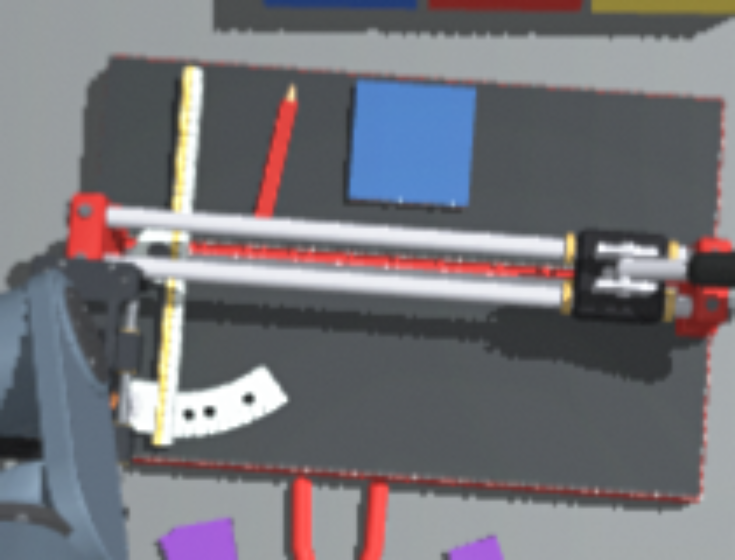

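View pics/s8.png

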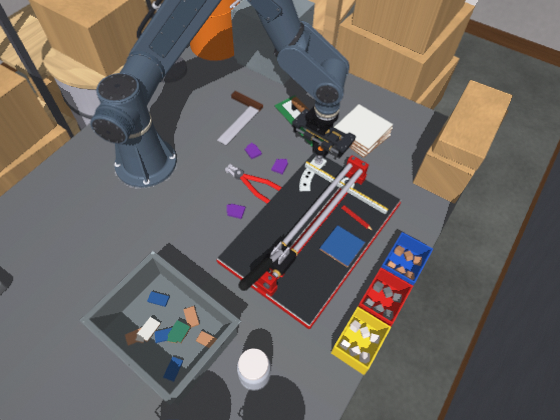

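The pull is steady at about 12 N up, with a side load around 2 N. The fence hasn't moved, and both offcuts are in the tub, at (150,327) and (180,330) in the scene view. Handing in.

Run:
```python
from rig import *
print(get_obs()["time"],hand_in());o=get_obs();print(o["position"],o["ft_force"],o["grip_width"])
```

```text
the job is handed in; nothing more can be done
19.5167 None
the job is handed in; nothing more can be done
```

I put the white and then the green offcut into the grey tub. I then gripped the plunger knob, pulled it straight up to its stop, and handed in at 19.5 s while still holding it there.

**Plunger:** The tool rose 15.1 mm from where it gripped the knob. The pull followed the spring to 8.7 N, then jumped to 21 N at the stop, so I eased it. It held steady at about 12 N over the last 0.15 s before hand-in, with roughly 2–3 N sideways. That is under the 4 N that turns the fence, and the knob was held at 29 mm opening.

**Scene:** The last pictures show both offcuts in the tub, the near wing clear and the fence unmoved. By eye, everything else is where it lay.

**Checks that failed or disagreed:**
- The camera views differed by 2–3 mm on positions.
- During the first hard pull onto the stop, the side load briefly read 5 N in x and 2 N in y. No fence movement was visible afterwards.
- No reading was possible after hand-in, so the final one-second hold is unchecked.

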